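# Prime the blue pump

## Task

Prime the pump with the blue cap: with the fingertips, press its plunger cap all the way down and let it spring all the way back up, again and again, until its indicator pin has come fully out and its whole green band shows; finish with the plunger released. Only press the cap from above, do not pinch or pull it, and do not touch the pin. The orange pump is already primed: leave it and everything else on the bench alone.

Things in the scene. Friction and masses are not known exactly. Their poses are not given: they have to be found in the camera images.
- blue_pump: white bench pump fixed to the bench, foot 150 x 100 mm, housing 130 (along its x) x 80 (along its y) x 80 mm high; origin at the centre of its underside, z up. Its plunger axis is at x = -25 mm, y = 0 and its indicator pin axis at x = +35 mm, y = 0 in this frame. Blue cap and blue stripes: the pump to prime.
- blue_cap_top (a point): centre of the flat top of the blue plunger cap, 135 mm above the bench when released; goes straight down with the plunger
- blue_plunger (a joint): travel of the blue plunger in m: 0 released (up), 0.028 fully pressed at its stop. A spring pushes it back up by itself: about 4 N at the top, 10 N at the bottom, and 1 to 4 N more while it is moving. It follows a finger that rises slowly, or springs up by itself in about half a second.
- blue_cap: the blue plunger cap: round mushroom cap 44 mm across, 15 mm thick, on a 16 mm shaft; origin on the shaft axis at the housing's top level. Press it on top, in the middle.
- blue_pin_out (a joint): how far the blue pump's indicator pin stands out, in m: 0 in (only its red top, 4 mm, above the housing), 0.040 fully out (can go no further by pumping). Each full stroke of the plunger (at least 25 mm down, then all the way up) raises it about 8 mm by a ratchet, the first one anything from 2 to 10 mm; short strokes raise it less or not at all. It stays where it is between strokes. Starts somewhere from 0 to 0.020, so 3 to 5 full strokes are needed.
- blue_pin_top (a point): top centre of the blue pump's indicator pin, 84 mm above the bench when in, 124 mm when fully out
- blue_pin: the blue pump's indicator pin: white, 13 mm across, red top, and a green band at its foot, all 12 mm of which shows only when the pin is fully out; 60 mm from the plunger axis. Not to be touched. Origin on its axis, 4 mm below its top.
- orange_pump: white bench pump fixed to the bench, foot 150 x 100 mm, housing 130 (along its x) x 80 (along its y) x 80 mm high; origin at the centre of its underside, z up. Its plunger axis is at x = -25 mm, y = 0 and its indicator pin axis at x = +35 mm, y = 0 in this frame. Orange cap and orange stripes; otherwise the same pump, its pin already fully out. Leave alone.
- orange_plunger (a joint): travel of the orange plunger in m, as for the blue one
- orange_cap_top (a point): centre of the flat top of the orange plunger cap, 135 mm above the bench
- jar: small clear glass jar, 42 mm across, 55 mm tall, standing between the pumps; origin at the centre of its underside, z up. Leave it in place.
- amber_bottle: amber glass solvent bottle, 80 mm across, 170 mm tall; origin at the centre of its underside, z up. Leave it in place.
- clear_bottle: clear glass bottle with blue cap, 76 mm across, 160 mm tall; origin at the centre of its underside, z up. Leave it in place.
- beaker: open glass beaker, 68 mm across, 85 mm tall; origin at the centre of its underside, z up. Leave it in place.
- wrench: steel wrench lying flat on the bench, about 180 mm long, 40 mm wide and 8 mm high; origin at its middle underside, x along it. Leave it in place.
- screwdriver: screwdriver lying flat on the bench, about 200 mm long and 25 mm high; origin under its middle, x along it. Leave it in place.
- vial_tray: grey plastic tray of vials, 100 x 140 x 42 mm high; origin at the centre of its underside. Leave it in place.
Mind the look-alikes: they are no part of the job. Leave any brown, turquoise or yellow look-alike of the blue_pump alone.

How it is judged:
By the outcome, as a careful person would: the job done as asked, in the order asked, and still so for the second after the job is handed in, with the robot touching nothing.
It also fails if it takes over 42 s, if anything falls off the work surface, if the arm or the gripper's body presses on something with over 40 N, if the wrist force passes 120 N, or if a joint passes its speed limit or range.

## Robot

A 7-joint arm with a two-finger parallel gripper is mounted at the origin on the work surface. World frame = base frame: x ahead of the robot, y to its left, z up, the work surface at z = 0. Lengths are in m, angles in rad, forces in N, time in s.
With the tool pointing down it reaches from about 0.4 to 0.85 m from the base axis. Payload 4.5 kg.
Tool frame: the origin (TCP) lies on the centre line of the jaws, within the pads' length; the fingertips stand r.tips_ahead ahead of it and the grasp point (between the pads) is the TCP (r.tips_ahead is the distance from the TCP to the fingertips, in m); z points along the fingers, y is the direction in which the jaws open and shut (so a half turn about z gives the same grasp; the last joint's range is limited). The gripper opens to 88 mm and grips with 3 to 60 N. Pads are 18 mm wide; open, the fingers measure 123 mm over their backs; the gripper's body (75 mm by 187 mm) begins 45 mm behind the grasp point.
Start: joints at [-1.274, 0.689, -0.195, 1.565, 0.157, 0.902, -0.215], TCP at [0.162, 0.604, 0.219] pointing down, gripper open.
Joint ranges: [-3.01, 3.01], [-0.46, 2.08], [-1.47, 1.51], [0.13, 2.56], [-1, 4.14], [0.04, 2.09], [-2.66, 2.66]. Speed limits (rad/s): [2.57, 2.57, 3.14, 3.14, 3.14, 3.14, 3.14].

## Interface

Orientations are given as a unit quaternion [x, y, z, w].
In Python, from plant import r gives the robot as it stands.
- The arm moves only by the shell command python3 -m inch 'ROWS' [FORCE]. ROWS is JSON, a list of rows, each a list of 5 numbers: the shift along the world's x, y, z in units of 25 mm (1.0 is 25 mm), then the turn about the world's z in units of 6 degrees (1.0 is 6 degrees), then the finger opening in mm, from 0 to 88.1. A call has 1 to 5 rows; each row shifts and turns the commanded pose from where the row before left it; what a row does not reach is not made up. A row lasts 1/10 s, in which the tool goes at most 50 mm and 8.59 degrees, less where a joint would pass 70% of its speed; a pose out of reach is approached as far as the arm can. A call is refused whole if a number of a shift passes 1 or a number of a turn 1, either way. A call with a gripper value outside its range is refused whole. The fingers move at their own pace and stop on an object; FORCE is the grip in N (left out, the last holds). Time passes only in rows, so rows that do not move let the fingers close. It gives the time, the measured TCP pose, the force and the opening at its end, in the units of the state.
- r.get_state(): the state, without advancing time (a new reading comes with each control period).
- r.snapshot(name): name is "scene" or "top" or "wrist"; returns a dict with "pixels" (420x560x3 uint8, red, green, blue), "range_z" (420x560 float32, m along the optical axis (not along the pixel's ray), 0 where there is no reading), "K" (3x3 intrinsics, pixels), "k1" (the pictures are not rectified: a ray, as slopes to the right and down, at radius r is drawn at 1 + k1 r^2 times it, then the intrinsics apply), "position" and "attitude" of the camera in the world. Camera axes: x right, y up, looking along -z (the intrinsics and any distortion apply to the point x, -y, -z); pixel columns grow to the right and rows downward; lengths in m; the calibration is good to about 2 mm. A picture is of the moment at which its call begins.
- r.finish_job(): hands the job in, once; it reports no verdict.
The state is a dict: "clock": time; "q": joint angles; "qd": joint speeds; "joint_torque": joint torques, N m; "tool_pos": TCP position; "eef_rot": TCP orientation; "contact_force": force on the tool from outside, world axes, zero at the start; "moment": the same for the moment, N m; "opening": opening from 0.0 (shut) to 1.0 (fully open).
Only numpy, scipy, OpenCV 4.12 (cv2) and the standard library are available. Lean on these libraries where they do the work, as an engineer would, in place of code of your own. Each camera call takes 0.05 s, during which the arm holds its last target. There are 200 camera calls.

## Working session

There is one attempt and no reset: what is moved stays moved. The work goes in short steps, Python scripts to look and compute and a shell command to move; the robot and the scene stay as the last step left them, time stands still between calls to the robot, and variables do not carry over. Pictures are saved under pics/ and viewed, about 8 in all and at most 12, crops included, and the job is handed in when it is done.

```bash
mkdir -p pics
cat > h.py <<'E'
import numpy as np, cv2
from plant import r
from scipy.spatial.transform import Rotation as R
def Rm(a):
    a=np.array(a,float); return a if a.shape==(3,3) else R.from_quat(a).as_matrix()
def ray(s,u,v):
    K=s["K"]; p=cv2.undistortPoints(np.array([[[u,v]]],float),np.array(K,float),np.array([s["k1"],0,0,0,0],float))[0,0]
    return np.array(s["position"]), Rm(s["attitude"])@np.array([p[0],-p[1],-1])
def onplane(s,u,v,z):
    o,d=ray(s,u,v); return o+d*(z-o[2])/d[2]
def byrange(s,u,v):
    o,d=ray(s,u,v); return o+d*s["range_z"][int(v),int(u)]
def save(s,n,crop=None,f=1):
    im=s["pixels"][:,:,::-1]
    if crop: a,b,c,d=crop; im=im[b:d,a:c]
    cv2.imwrite("pics/"+n,cv2.resize(im,None,fx=f,fy=f,interpolation=cv2.INTER_CUBIC))
E
python3 - <<'E'
from h import *
import pickle
S={n:r.snapshot(n) for n in("top","scene")}
pickle.dump(S,open("s0.pkl","wb"))
for n in S: save(S[n],n+"0.png",f=1.4); print(n,S[n]["position"],S[n]["k1"])
st=r.get_state(); print({k:np.round(v,3) for k,v in st.items()}, r.tips_ahead)
E
```

```text
top [0.47605769 0.01189852 1.22949332] -0.0531447494853701
scene [ 1.10756312 -0.80044283  0.81511874] -0.011202822650849008
{'clock': np.float64(0.1), 'q': array([-1.274,  0.69 , -0.195,  1.566,  0.157,  0.903, -0.215]), 'qd': array([-0.001, -0.003,  0.001, -0.003,  0.001,  0.001,  0.001]), 'joint_torque': array([-2.0000e-03, -5.2849e+01, -1.2710e+00, -1.5384e+01, -5.3000e-02,
        2.0000e-03,  0.0000e+00]), 'tool_pos': array([0.162, 0.603, 0.218]), 'eef_rot': array([ 0.131,  0.991, -0.001, -0.   ]), 'contact_force': array([-0.265, -0.535, -0.254]), 'moment': array([-0.037,  0.037,  0.013]), 'opening': np.float64(1.002)} 0.019
```

View pics/top0.png

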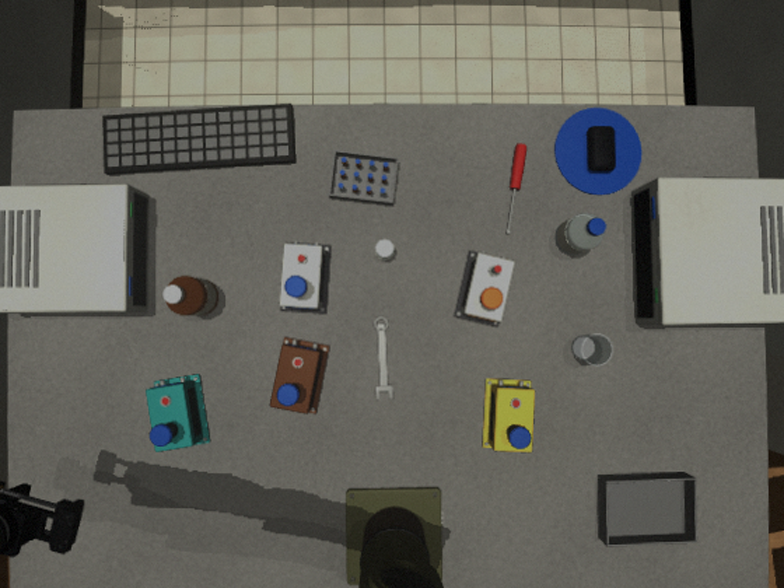

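View pics/scene0.png

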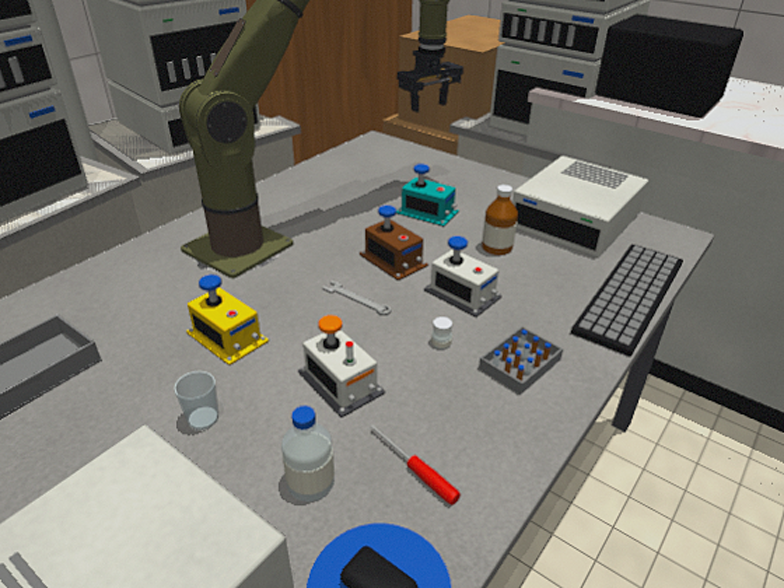

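The blue cap on the white pump, at (296,287) in top and (458,243) in scene, fits the description. The other blue-capped pumps are brown (288,394), turquoise (161,435) and yellow (519,437), so they're look-alikes. The white pump at (491,298) has an orange cap. I'll confirm the choice with a crop and measure it.

Run:
```python
from h import *
import pickle
S=pickle.load(open("s0.pkl","rb"))
def blob(s,box,z):
    a,b,c,d=box; hsv=cv2.cvtColor(s["pixels"][b:d,a:c],cv2.COLOR_RGB2HSV)
    m=cv2.inRange(hsv,(105,120,60),(125,255,255)); n,l,st,ce=cv2.connectedComponentsWithStats(m)
    i=1+np.argmax(st[1:,4]); u,v=ce[i]+[a,b]; print(st[i],u,v,onplane(s,u,v,z).round(4),byrange(s,u,v).round(4)); return ray(s,u,v)
a=blob(S["top"],(195,170,240,230),.135)
b=blob(S["scene"],(300,160,360,200),.130)
# pin red
for n,box,z in(("top",(195,170,240,230),.09),):
    s=S[n];x0,y0,x1,y1=box;hsv=cv2.cvtColor(s["pixels"][y0:y1,x0:x1],cv2.COLOR_RGB2HSV)
    m=cv2.inRange(hsv,(0,120,80),(8,255,255))|cv2.inRange(hsv,(172,120,80),(180,255,255))
    v,u=np.nonzero(m);print("pin",len(u),onplane(s,u.mean()+x0,v.mean()+y0,z),)
o1,d1=a;o2,d2=b
t=np.linalg.lstsq(np.c_[d1,-d2],o2-o1,rcond=None)[0];print(o1+d1*t[0],o2+d2*t[1])
c1=S["top"]["pixels"][160:240,180:260];c2=S["scene"]["pixels"][150:230,290:370]
cv2.imwrite("pics/crop.png",cv2.resize(np.hstack([c1,c2])[:,:,::-1],None,fx=5,fy=5,interpolation=cv2.INTER_CUBIC))
```

```text
[  9  27  15  15 180] 210.9111111111111 204.15555555555557 [0.5367 0.1872 0.135 ] [0.5364 0.1866 0.1393]
[ 20   9  14  10 103] 326.50485436893206 173.04854368932038 [0.5367 0.1872 0.13  ] [0.5394 0.1825 0.1333]
pin 16 [0.59606914 0.18362898 0.09      ]
[0.53694224 0.18807207 0.12976579] [0.53638925 0.18768857 0.12967374]
```

View pics/crop.png

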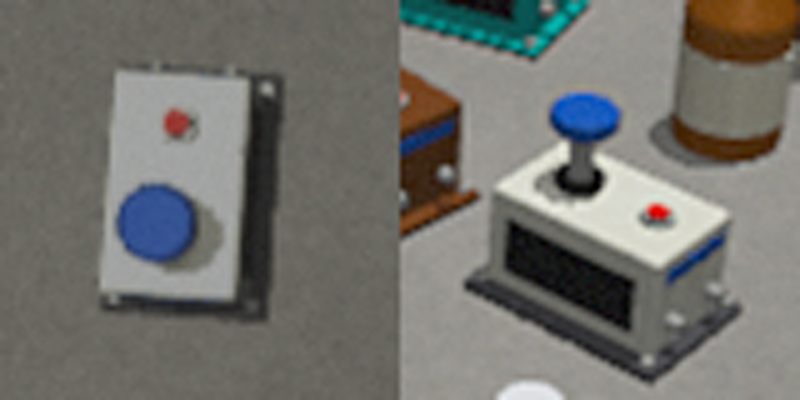

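Confirmed: white housing, blue cap and blue stripe, with the cap top at about (0.5365, 0.187). In top the pin shows at crop (178,123), forward (+x) of the cap. I'll close the fingers and move above it.

```bash
python3 -m inch '[[0.5,-1,0.3,0,0],[0.5,-1,0.3,0,0],[0.5,-1,0.2,0,0],[0.5,-1,0,0,0],[0.5,-1,0,0,0]]' 20; python3 -m inch '[[0.8,-1,0,0,0],[1,-1,0,0,0],[1,-1,0,0,0],[1,-1,0,0,0],[1,-1,0,0,0]]'; python3 -m inch '[[1,-1,0,0,0],[1,-1,0,0,0],[1,-1,0,0,0],[1,-1,0,0,0],[1,-1,0,0,0]]';  python3 -m inch '[[1,-1,0,0,0],[1,-0.5,0,0,0],[0.5,0,0,0,0],[0,0,0,0,0],[0,0,0,0,0]]'
```

```text
clock: 0.6
tool_pos: [0.2252, 0.4773, 0.2389]
eef_rot: [0.131, 0.991, -0.0, 0.0]
contact_force: [0.3, 0.1, -0.2]
opening: 0.567
clock: 1.1
tool_pos: [0.3455, 0.3523, 0.2389]
eef_rot: [0.131, 0.991, -0.0, -0.0]
contact_force: [0.9, -0.0, 0.2]
opening: 0.119
clock: 1.6
tool_pos: [0.4705, 0.2272, 0.2388]
eef_rot: [0.131, 0.991, -0.0, -0.0]
contact_force: [0.8, 0.9, 0.2]
opening: 0.004
clock: 2.1
tool_pos: [0.5314, 0.1914, 0.2386]
eef_rot: [0.131, 0.991, -0.0, -0.001]
contact_force: [-0.7, 0.1, 1.1]
opening: 0.006
```

```bash
python3 -m inch '[[0.2,-0.17,-1,0,0],[0,0,-1,0,0],[0,0,-0.6,0,0],[0,0,0,0,0],[0,0,0,0,0]]'
python3 - <<'E'
from h import *
s=r.snapshot("scene"); w=r.snapshot("wrist")
c=cv2.resize(s["pixels"][115:235,270:390],(420,420),interpolation=cv2.INTER_CUBIC)
im=np.hstack([c,cv2.resize(w["pixels"],(373,280))]) if 0 else np.hstack([c,cv2.resize(w["pixels"],(380,420))])
cv2.imwrite("pics/close.png",im[:,:,::-1]); print(r.get_state()["tool_pos"])
E
```

```text
clock: 2.6
tool_pos: [0.5365, 0.1876, 0.1744]
eef_rot: [0.13, 0.991, 0.0, -0.0]
contact_force: [0.4, 0.4, 1.3]
opening: 0.003
[0.53756172 0.18756859 0.17515663]
```

View pics/close.png

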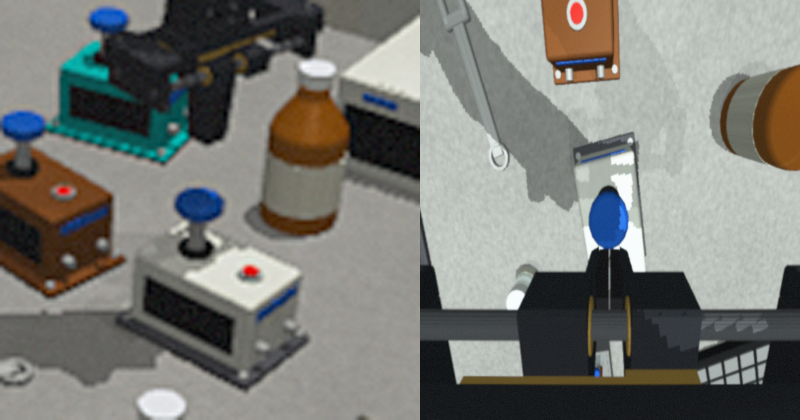

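Run:
```python
from h import *
def proj(s,P):
    p=Rm(s["attitude"]).T@(np.array(P)-s["position"]); x,y=p[0]/-p[2],-p[1]/-p[2]; f=1+s["k1"]*(x*x+y*y)
    q=np.array(s["K"])@[x*f,y*f,1]; return q[:2].round(1)
st=r.get_state();t=np.array(st["tool_pos"]);tip=t-[0,0,r.tips_ahead];print(t)
for n in("scene","wrist"):
    s=r.snapshot(n); hsv=cv2.cvtColor(s["pixels"],cv2.COLOR_RGB2HSV); m=cv2.inRange(hsv,(105,120,60),(125,255,255))
    print(n,"tip",proj(s,tip),"tcp",proj(s,t),"cap exp",proj(s,[.5365,.1872,.135]),s["position"])
    k,l,q,c=cv2.connectedComponentsWithStats(m)
    for i in range(1,k):
        if q[i,4]>80: print(q[i],c[i].round(1),onplane(s,*c[i],.135).round(4),byrange(s,*c[i]).round(4))
    u,v=proj(s,tip).astype(int); print(s["range_z"][v-24:v+25:4,u].round(3), -(Rm(s["attitude"]).T@(tip-s["position"]))[2])
```

```text
[0.53756172 0.18756859 0.17515663]
scene tip [327.5 165.7] tcp [328.  160.3] cap exp [326.6 171.6] [ 1.10756312 -0.80044283  0.81511874]
[270 147  13   8  82] [276.2 150.4] [0.3321 0.1973 0.135 ] [0.33   0.1999 0.1332]
[320 169  14  10 100] [326.4 173. ] [0.5406 0.1799 0.135 ] [0.5425 0.1767 0.1372]
[142 196  16  12 140] [149.6 201.4] [ 0.2421 -0.2521  0.135 ] [ 0.2409 -0.2513  0.134 ]
[209 290  16  17 222] [216.5 297.8] [ 0.6327 -0.3894  0.135 ] [ 0.6498 -0.4041  0.1595]
[ 219  374  103   46 2664] [271.9 396.9] [ 0.8614 -0.4903  0.135 ] [ 0.8245 -0.4438  0.0332]
[1.239 1.243 1.249 1.26  1.666 1.648 1.62  1.329 1.311 1.299 1.326 1.332
 1.33 ] 1.30337427973539
wrist tip [278.8 235.1] tcp [278.9 247.4] cap exp [277.9 222.7] [0.46470415 0.20671773 0.33946377]
[200  57  74   8 296] [236.8  60.5] [0.4273 0.1904 0.135 ] [0.4151 0.1851 0.068 ]
[238 148  65  14 121] [271.8 154.4] [0.4883 0.196  0.135 ] [0.4965 0.1923 0.0647]
[ 249  190   58   57 2558] [277.6 218.4] [0.5333 0.1878 0.135 ] [0.5338 0.1877 0.1334]
[0.215 0.217 0.218 0.218 0.219 0.22  0.222 0.223 0.223 0.227 0.155 0.153
 0.149] 0.1974050103249901
```

Run:
```python
from h import *
print(r.tips_ahead, r.get_state()["tool_pos"], r.get_state()["eef_rot"])
s=r.snapshot("wrist")
for v in range(238,300,4): print(v,[tuple(byrange(s,u,v).round(3)) for u in(270,279,290)])
s=r.snapshot("scene")
print("scene")
for v in range(140,164,2): print(v,[tuple(byrange(s,u,v).round(3)) for u in(325,328,331,334)])
```

```text
0.019 [0.53775629 0.18730621 0.17510802] [1.30851585e-01 9.91401488e-01 5.57809370e-04 8.00583195e-04]
238 [(np.float64(0.547), np.float64(0.178), np.float64(0.134)), (np.float64(0.548), np.float64(0.185), np.float64(0.134)), (np.float64(0.551), np.float64(0.192), np.float64(0.133))]
242 [(np.float64(0.55), np.float64(0.177), np.float64(0.134)), (np.float64(0.552), np.float64(0.184), np.float64(0.134)), (np.float64(0.554), np.float64(0.192), np.float64(0.134))]
246 [(np.float64(0.554), np.float64(0.176), np.float64(0.132)), (np.float64(0.555), np.float64(0.183), np.float64(0.134)), (np.float64(0.581), np.float64(0.187), np.float64(0.08))]
250 [(np.float64(0.53), np.float64(0.185), np.float64(0.194)), (np.float64(0.53), np.float64(0.189), np.float64(0.195)), (np.float64(0.531), np.float64(0.195), np.float64(0.196))]
254 [(np.float64(0.529), np.float64(0.185), np.float64(0.199)), (np.float64(0.53), np.float64(0.189), np.float64(0.2)), (np.float64(0.532), np.float64(0.195), np.float64(0.2))]
258 [(np.float64(0.529), np.float64(0.185), np.float64(0.204)), (np.float64(0.53), np.float64(0.
[... 4082 characters left out ...]
t64(0.36), np.float64(0.47), np.float64(-0.003)), (np.float64(0.374), np.float64(0.47), np.float64(0.002)), (np.float64(0.384), np.float64(0.476), np.float64(0.003)), (np.float64(0.392), np.float64(0.484), np.float64(0.002))]
160 [(np.float64(0.368), np.float64(0.458), np.float64(-0.003)), (np.float64(0.38), np.float64(0.461), np.float64(-0.0)), (np.float64(0.392), np.float64(0.463), np.float64(0.003)), (np.float64(0.4), np.float64(0.472), np.float64(0.001))]
162 [(np.float64(0.38), np.float64(0.439), np.float64(0.0)), (np.float64(0.386), np.float64(0.452), np.float64(-0.004)), (np.float64(0.398), np.float64(0.455), np.float64(-0.0)), (np.float64(1.108), np.float64(-0.8), np.float64(0.815))]
```

Both cameras put the real fingertips at z≈0.194 when the reported TCP is 0.175. That's about 19 mm behind the TCP rather than ahead of it; XY agrees. So I expect contact at TCP z≈0.116, not 0.154, and I'll go down under force feedback to check.

```bash
python3 -m inch '[[0,0,-0.5,0,0],[0,0,-0.4,0,0],[0,0,0,0,0]]'; python3 -m inch '[[0,0,-0.6,0,0],[0,0,-0.5,0,0],[0,0,0,0,0]]';python3 -m inch '[[0,0,-0.5,0,0],[0,0,0,0,0]]'
python3 - <<'E'
from h import *
s=r.snapshot("scene"); w=r.snapshot("wrist")
c=cv2.resize(s["pixels"][115:235,270:390],(420,420),interpolation=cv2.INTER_CUBIC)
cv2.imwrite("pics/contact.png",np.hstack([c,w["pixels"][100:380,130:430].copy() if 0 else cv2.resize(w["pixels"][140:300,190:335],(380,420))])[:,:,::-1])
E
```

```text
clock: 3.2
tool_pos: [0.536, 0.1862, 0.1496]
eef_rot: [0.131, 0.991, -0.001, -0.002]
contact_force: [0.7, 0.1, -0.6]
opening: 0.006
clock: 3.5
tool_pos: [0.536, 0.1862, 0.1222]
eef_rot: [0.131, 0.991, -0.001, -0.002]
contact_force: [0.3, 0.3, -0.4]
opening: 0.001
clock: 3.7
tool_pos: [0.5379, 0.1872, 0.1111]
eef_rot: [0.131, 0.991, 0.0, 0.0]
contact_force: [0.6, 0.4, 4.3]
opening: -0.0
```

View pics/contact.png

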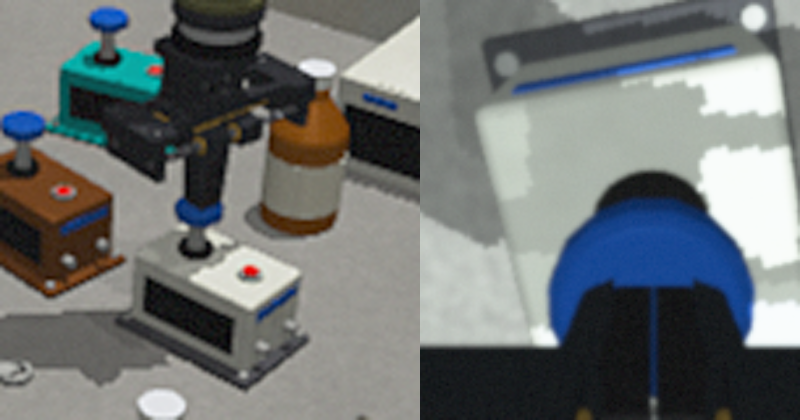

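The fingertips are centred on the blue cap (scene crop (198,205)) and contact reads 4.3 N at TCP z≈0.111, as predicted. Now the first stroke, down to its stop.

```bash
python3 -m inch '[[0,0,-0.3,0,0],[0,0,-0.3,0,0],[0,0,-0.2,0,0],[0,0,0,0,0]]'; python3 -m inch '[[0,0,-0.15,0,0],[0,0,0,0,0]]';  python3 -m inch '[[0,0,-0.06,0,0],[0,0,0,0,0]]'
```

```text
clock: 4.2
tool_pos: [0.538, 0.1872, 0.0923]
eef_rot: [0.131, 0.991, 0.0, 0.001]
contact_force: [-0.7, 0.1, 8.1]
opening: 0.005
clock: 4.4
tool_pos: [0.538, 0.1872, 0.0889]
eef_rot: [0.131, 0.991, 0.0, 0.001]
contact_force: [-0.6, -1.6, 8.9]
opening: 0.008
clock: 4.6
tool_pos: [0.538, 0.1872, 0.0878]
eef_rot: [0.131, 0.991, 0.001, 0.001]
contact_force: [-1.9, -0.4, 9.1]
opening: 0.006
```

```bash
python3 -m inch '[[0,0,-0.06,0,0],[0,0,0,0,0]]'; python3 -m inch '[[0,0,-0.06,0,0],[0,0,0,0,0]]'; python3 -m inch '[[0,0,-0.06,0,0],[0,0,0,0,0]]'
```

```text
clock: 4.8
tool_pos: [0.5382, 0.1872, 0.0877]
eef_rot: [0.131, 0.991, 0.001, 0.001]
contact_force: [-3.6, -0.4, 21.2]
opening: 0.007
clock: 5.0
tool_pos: [0.5382, 0.1872, 0.0875]
eef_rot: [0.131, 0.991, 0.001, 0.002]
contact_force: [-7.2, -1.5, 32.1]
opening: 0.001
clock: 5.2
tool_pos: [0.5383, 0.1872, 0.0874]
eef_rot: [0.131, 0.991, 0.001, 0.002]
contact_force: [-7.9, -3.6, 44.9]
opening: 0.004
```

The stop is at TCP z≈0.0877, with force rising sharply there. Release fully.

```bash
cat > pin.py <<'E'
from h import *
import sys
s=r.snapshot("scene"); x0,y0,x1,y1=322,168,356,200
hsv=cv2.cvtColor(s["pixels"][y0:y1,x0:x1],cv2.COLOR_RGB2HSV)
m=cv2.inRange(hsv,(0,120,80),(8,255,255))|cv2.inRange(hsv,(172,120,80),(180,255,255))
g=cv2.inRange(hsv,(40,80,40),(85,255,255)); b=cv2.inRange(hsv,(105,120,60),(125,255,255))
v,u=np.nonzero(m)
# pin height: ray crossing pin axis vertical line at (0.5965,0.1836)
o,d=ray(s,u.mean()+x0,v.mean()+y0); t=np.dot(np.array([.5965,.1836])-o[:2],d[:2])/np.dot(d[:2],d[:2])
print("red px",len(u),(u.mean()+x0,v.mean()+y0),"z",(o+t*d).round(4),"green",int((g>0).sum()),"blue",np.nonzero(b[:20])[0].min()+y0)
if len(sys.argv)>1: save(s,sys.argv[1],(290,130,370,210),6)
E
python3 -m inch '[[0,0,0.3,0,0],[0,0,0.4,0,0],[0,0,0.4,0,0],[0,0,0.4,0,0],[0,0,0,0,0]]';  python3 -m inch '[[0,0,0,0,0],[0,0,0,0,0],[0,0,0,0,0]]'; python3 pin.py
```

```text
clock: 5.7
tool_pos: [0.5377, 0.1869, 0.1203]
eef_rot: [0.131, 0.991, 0.0, 0.0]
contact_force: [-0.3, 0.3, -0.3]
opening: 0.006
clock: 6.0
tool_pos: [0.5369, 0.1866, 0.1186]
eef_rot: [0.131, 0.991, -0.0, -0.001]
contact_force: [0.4, 0.5, -1.0]
opening: 0.006
red px 10 (np.float64(341.5), np.float64(190.8)) z [0.5967 0.1837 0.0912] green 0 blue 170
```

```bash
python3 -m inch '[[0,0,-0.4,0,0],[0,0,-0.4,0,0],[0,0,-0.3,0,0],[0,0,-0.2,0,0],[0,0,-0.1,0,0]]'; python3 -m inch '[[0,0,0,0,0],[0,0,0,0,0]]'
```

```text
clock: 6.55
tool_pos: [0.5382, 0.1871, 0.0873]
eef_rot: [0.131, 0.991, 0.0, 0.001]
contact_force: [-10.0, -3.6, 50.8]
opening: 0.004
clock: 6.75
tool_pos: [0.5381, 0.1871, 0.0876]
eef_rot: [0.131, 0.991, 0.0, 0.001]
contact_force: [-5.9, -2.6, 31.4]
opening: 0.006
```

```bash
python3 -m inch '[[0,0,0.3,0,0],[0,0,0.4,0,0],[0,0,0.4,0,0],[0,0,0.4,0,0],[0,0,0,0,0]]';  python3 -m inch '[[0,0,0,0,0],[0,0,0,0,0],[0,0,0,0,0]]'; python3 pin.py p2.png
```

```text
clock: 7.25
tool_pos: [0.5378, 0.187, 0.1227]
eef_rot: [0.131, 0.991, 0.0, 0.001]
contact_force: [-0.8, 0.6, -1.1]
opening: 0.008
clock: 7.55
tool_pos: [0.5369, 0.1866, 0.1212]
eef_rot: [0.131, 0.991, -0.0, -0.001]
contact_force: [0.0, 0.8, -0.5]
opening: 0.003
red px 8 (np.float64(341.5), np.float64(188.5)) z [0.596  0.1834 0.0995] green 0 blue 170
```

View pics/p2.png

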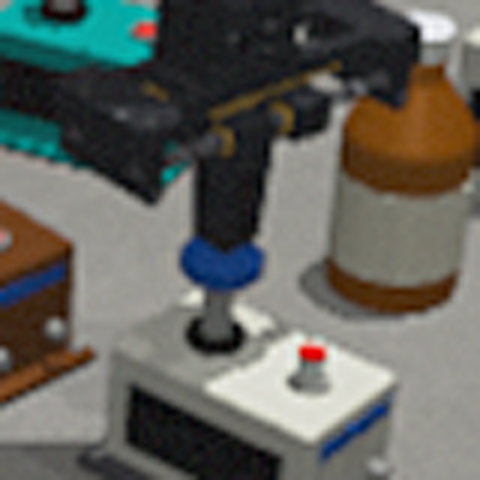

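The pin (red top at crop (312,353)) rose about 8 mm on this stroke, to roughly 17 mm out. I'll keep stroking.

```bash
python3 -m inch '[[0,0,-0.5,0,0],[0,0,-0.4,0,0],[0,0,-0.3,0,0],[0,0,-0.2,0,0],[0,0,-0.05,0,0]]'; python3 -m inch '[[0,0,0,0,0],[0,0,0,0,0]]'; python3 -m inch '[[0,0,0.3,0,0],[0,0,0.4,0,0],[0,0,0.4,0,0],[0,0,0.4,0,0],[0,0,0,0,0]]';  python3 -m inch '[[0,0,0,0,0],[0,0,0,0,0],[0,0,0,0,0]]'; python3 pin.py
```

```text
clock: 8.1
tool_pos: [0.5386, 0.1873, 0.0875]
eef_rot: [0.131, 0.991, 0.001, 0.001]
contact_force: [-5.5, -2.3, 32.5]
opening: 0.003
clock: 8.3
tool_pos: [0.5385, 0.1873, 0.0876]
eef_rot: [0.131, 0.991, 0.001, 0.002]
contact_force: [-4.3, -1.7, 21.9]
opening: 0.01
clock: 8.8
tool_pos: [0.5376, 0.1869, 0.124]
eef_rot: [0.131, 0.991, 0.0, 0.0]
contact_force: [0.5, -0.6, 0.2]
opening: 0.008
clock: 9.1
tool_pos: [0.5369, 0.1866, 0.1225]
eef_rot: [0.131, 0.991, -0.0, -0.001]
contact_force: [0.1, -0.2, -0.6]
opening: 0.005
red px 11 (np.float64(341.72727272727275), np.float64(186.0)) z [0.5959 0.1833 0.1086] green 0 blue 169
```

```bash
python3 -m inch '[[0,0,-0.5,0,0],[0,0,-0.4,0,0],[0,0,-0.3,0,0],[0,0,-0.2,0,0],[0,0,-0.1,0,0]]'; python3 -m inch '[[0,0,0,0,0],[0,0,0,0,0]]'; python3 -m inch '[[0,0,0.3,0,0],[0,0,0.4,0,0],[0,0,0.4,0,0],[0,0,0.4,0,0],[0,0,0,0,0]]';  python3 -m inch '[[0,0,0,0,0],[0,0,0,0,0],[0,0,0,0,0]]'; python3 pin.py
```

```text
clock: 9.65
tool_pos: [0.5387, 0.1873, 0.0874]
eef_rot: [0.131, 0.991, 0.001, 0.001]
contact_force: [-7.2, -2.4, 40.5]
opening: 0.004
clock: 9.85
tool_pos: [0.5386, 0.1873, 0.0876]
eef_rot: [0.131, 0.991, 0.001, 0.002]
contact_force: [-4.0, -0.3, 22.4]
opening: 0.007
clock: 10.35
tool_pos: [0.5376, 0.1869, 0.124]
eef_rot: [0.131, 0.991, 0.0, 0.0]
contact_force: [-0.6, 0.6, 1.4]
opening: 0.007
clock: 10.65
tool_pos: [0.5369, 0.1866, 0.1225]
eef_rot: [0.131, 0.991, -0.0, -0.001]
contact_force: [-0.8, 0.2, 0.6]
opening: 0.007
red px 11 (np.float64(342.0), np.float64(184.0)) z [0.596  0.1833 0.1158] green 0 blue 169
```

```bash
python3 -m inch '[[0,0,-0.5,0,0],[0,0,-0.4,0,0],[0,0,-0.3,0,0],[0,0,-0.2,0,0],[0,0,-0.1,0,0]]'; python3 -m inch '[[0,0,0,0,0],[0,0,0,0,0]]'; python3 -m inch '[[0,0,0.3,0,0],[0,0,0.4,0,0],[0,0,0.4,0,0],[0,0,0.4,0,0],[0,0,0,0,0]]';  python3 -m inch '[[0,0,0,0,0],[0,0,0,0,0],[0,0,0,0,0]]'; python3 pin.py p5.png
```

```text
clock: 11.2
tool_pos: [0.5387, 0.1873, 0.0874]
eef_rot: [0.131, 0.991, 0.001, 0.001]
contact_force: [-6.0, -3.7, 41.6]
opening: 0.003
clock: 11.4
tool_pos: [0.5386, 0.1873, 0.0876]
eef_rot: [0.131, 0.991, 0.001, 0.002]
contact_force: [-3.6, -1.3, 22.7]
opening: 0.007
clock: 11.9
tool_pos: [0.5376, 0.1869, 0.1239]
eef_rot: [0.131, 0.991, 0.0, 0.0]
contact_force: [0.2, 0.3, 0.0]
opening: 0.008
clock: 12.2
tool_pos: [0.5369, 0.1866, 0.1225]
eef_rot: [0.131, 0.991, -0.0, -0.001]
contact_force: [-0.2, 0.2, 0.7]
opening: 0.005
red px 12 (np.float64(342.5), np.float64(181.5)) z [0.5965 0.1836 0.1248] green 6 blue 169
```

View pics/p5.png

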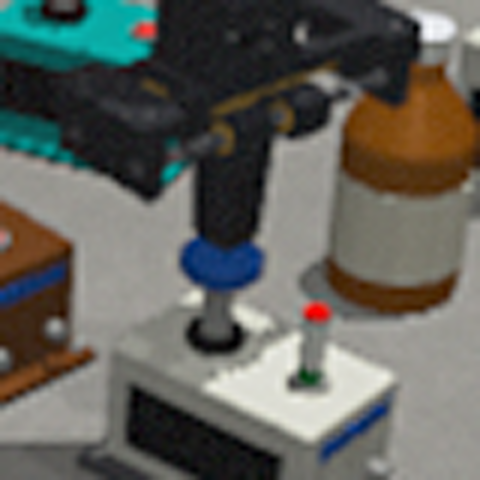

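The green band now shows at crop (312,378), but I can't tell whether all 12 mm is out. An extra full stroke can't overrun, and if the pin doesn't move it's confirmed fully out.

```bash
python3 -m inch '[[0,0,-0.5,0,0],[0,0,-0.4,0,0],[0,0,-0.3,0,0],[0,0,-0.2,0,0],[0,0,-0.1,0,0]]'; python3 -m inch '[[0,0,0,0,0],[0,0,0,0,0]]'; python3 -m inch '[[0,0,0.3,0,0],[0,0,0.4,0,0],[0,0,0.4,0,0],[0,0,0.4,0,0],[0,0,0,0,0]]';  python3 -m inch '[[0,0,0.5,0,0],[0,0,1,0,0],[0,0,1,0,0],[0,0,0,0,0],[0,0,0,0,0]]'; python3 pin.py; python3 -m inch '[[-0.5,0,1,0,0],[-1,0,1,0,0],[-1,0,0,0,0],[-1,0,0,0,0],[-1,0,0,0,0]]'
python3 - <<'E'
from h import *
s=r.snapshot("scene");c=[s["pixels"][y:y+80,x:x+80] for x,y in((295,140),(205,215))]
cv2.imwrite("pics/end.png",cv2.resize(np.hstack(c)[:,:,::-1],None,fx=5,fy=5,interpolation=cv2.INTER_CUBIC))
E
python3 pin.py
```

```text
clock: 12.75
tool_pos: [0.5387, 0.1874, 0.0874]
eef_rot: [0.131, 0.991, 0.001, 0.001]
contact_force: [-6.5, -2.8, 41.9]
opening: 0.004
clock: 12.95
tool_pos: [0.5386, 0.1873, 0.0877]
eef_rot: [0.131, 0.991, 0.001, 0.002]
contact_force: [-3.5, -1.8, 22.6]
opening: 0.008
clock: 13.45
tool_pos: [0.5376, 0.1869, 0.1239]
eef_rot: [0.131, 0.991, 0.0, 0.0]
contact_force: [0.1, -0.4, -0.1]
opening: 0.003
clock: 13.95
tool_pos: [0.5372, 0.1867, 0.1858]
eef_rot: [0.131, 0.991, 0.0, 0.0]
contact_force: [-0.2, 0.3, 0.1]
opening: 0.002
red px 12 (np.float64(342.5), np.float64(181.5)) z [0.5965 0.1836 0.1248] green 6 blue 169
clock: 14.5
tool_pos: [0.4231, 0.1863, 0.2346]
eef_rot: [0.131, 0.991, -0.001, -0.001]
contact_force: [0.4, -0.1, -1.3]
opening: 0.004
red px 12 (np.float64(342.5), np.float64(181.5)) z [0.5965 0.1836 0.1248] green 6 blue 169
```

View pics/end.png

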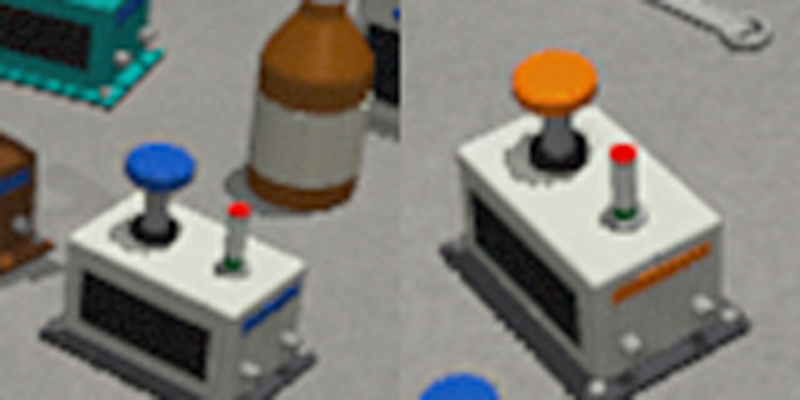

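The pin didn't move on the extra stroke (red top at crop (238,210)) and it looks the same as the primed orange pump's pin (623,153). The cap at (160,165) is back up and the arm is clear.

```bash
python3 -m inch '[[0,0,0,0,0],[0,0,0,0,0]]'; python3 -c "
from plant import r; print(r.finish_job())"
```

```text
clock: 14.8
tool_pos: [0.4258, 0.1868, 0.2351]
eef_rot: [0.131, 0.991, -0.0, 0.0]
contact_force: [0.1, -0.4, -0.4]
opening: 0.006
the job is handed in; nothing more can be done
None
```

I primed the white pump with the blue cap, and its indicator pin is fully out with the green band showing. It took six full strokes with closed fingertips on the middle of the cap, each down to the stop and fully released. The arm was then withdrawn and the job handed in at 14.8 s.

**Last checks:**
- **Pin:** its red top rose from about 91 mm to 125 mm over strokes 1 to 5. It did not move on the sixth, and it looks the same as the primed orange pump's pin.
- **Cap:** the blue cap is back up, and nothing is touching the robot.
- **Force:** the highest force I read while pressing was about 51 N at the fingertips, at the plunger's stop (the wrist limit is 120 N).

**What disagreed:** `r.tips_ahead` says the fingertips are 19 mm ahead of the TCP, but both cameras showed them about 19 mm behind it. Contact came at the height the cameras predicted, so I worked from that.

**Not fully checked:** the green band is only a few pixels in the image, so I judged "whole band showing" from the pin stopping and the match with the orange pump.

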